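# Shift the rotary inspection table into third through its H-gate

## Robot

A 6-joint arm with a two-finger parallel gripper is mounted at the origin on the work surface. World frame = base frame: x ahead of the robot, y to its left, z up, the work surface at z = 0. Lengths are in mm, angles in degrees, forces in N, time in s.
With the tool pointing down it reaches from about 300 to 850 mm from the base axis. Payload 4.2 kg.
Tool frame: the origin (TCP) lies between the finger pads; the fingertips stand 22 mm ahead of it and the grasp point (between the pads) lies 3 mm ahead of it; z points along the fingers, y is the direction in which the jaws open and shut (so a half turn about z gives the same grasp; the last joint's range is limited). The gripper opens to 91 mm and grips with 3 to 60 N. Pads are 32 mm wide; open, the fingers measure 118 mm over their backs; the gripper's body (76 mm by 178 mm) begins 60 mm behind the grasp point.
Start: joints at [-65.203, 18.312, 89.639, -0, 72.044, -1.146], TCP at [251.56, -517.07, 204.976] pointing down, gripper open.
Joint ranges: [-177.97, 177.97], [-48.28, 115.42], [12.27, 149.76], [-77.06, 257.06], [2.81, 150.46], [-146.56, 146.56]. Speed limits (degrees/s): [147.25, 147.25, 180, 180, 180, 180].

## Interface

Orientations are given as [roll, pitch, yaw] about the fixed x, y, z axes, in that order (R = Rz(yaw) Ry(pitch) Rx(roll)).
In Python, from workcell import telemetry, cams, env gives the robot as it stands.
- The arm moves only by the shell command python3 -m inch 'ROWS' [FORCE]. ROWS is JSON, a list of rows, each an object of numbers: "x", "y", "z": the shift along the tool's x, y, z in cm; "yaw": the turn about the tool's z in units of 5 degrees (1.0 is 5 degrees); "gripper": the gripper's target within -1 to 1 (fully open at 1, half-way at 0, shut at -1). A call has 1 to 12 rows; each row shifts and turns the commanded pose from where the row before left it, along the tool's axes as they then stand; what a row does not reach is not made up. A row lasts 1/12 s, in which the tool goes at most 41.7 mm and 7.16 degrees, less where a joint would pass 70% of its speed; a pose out of reach is approached as far as the arm can. A call is refused whole if a number of a shift passes 4.17 or a number of a turn 1, either way. A call with a gripper value outside its range is refused whole. The fingers move at their own pace and stop on an object; FORCE is the grip in N (left out, the last holds). Time passes only in rows, so rows that do not move let the fingers close. It gives the time, the measured TCP pose, the force and the opening at its end, in the units of the state.
- telemetry.state(): the state, without advancing time (a new reading comes with each control period).
- cams.grab_frame(name): name is "scene" or "top" or "wrist"; returns a dict with "pixels" (400x640x3 uint8, red, green, blue), "mtx" (3x3 intrinsics, pixels), "rvec" (rotation vector, rad) and "tvec" (3), from world to camera coordinates, as OpenCV has them. Camera axes: x right, y down, z forward; pixel columns grow to the right and rows downward; lengths in mm; the calibration is good to about 2 mm. A picture is of the moment at which its call begins. There is no depth.
- env.job_done(): hands the job in, once; it reports no verdict.
The state is a dict: "time_s": time; "qpos": joint angles; "qvel": joint speeds; "effort": joint torques, N m; "ee_pos": TCP position; "ee_rot": TCP orientation; "force": force on the tool from outside, world axes, zero at the start; "torque": the same for the moment, N m; "gripper_width": finger opening in mm.
Only numpy, scipy, OpenCV 4.12 (cv2) and the standard library are available. Lean on these libraries where they do the work, as an engineer would, in place of code of your own. Each camera call takes 0.05 s, during which the arm holds its last target. There are 200 camera calls.

## Task

Put the gearstick of the rotary inspection table into third: pushing it with the shut fingertips or the outside of the fingers, bring it out of the left-hand lane to the neutral row, across to the right, then forward (away from the robot) until it is fully home in the third slot, the right-hand forward one marked with three dots. Do not pinch or force the stick and do not lift its knob; leave the gauges, tools and bottle around it where they are, and finish with the stick let go and staying there.

Things in the scene. Friction and masses are not known exactly. Their poses are not given: they have to be found in the camera images.
- gate_center (a point): centre of the H-gate, on the top face of its 130 x 130 mm aluminium plate, 111 mm above the table. Axes: x = forward (away from the robot), y = left, z = up; turned by up to 0.35 rad. Two lanes along x, 24 mm left and right of the centre, are joined by a neutral row along y through the centre. All slots are 17 mm wide; between the lanes two tongues begin 8.5 mm from the row's middle line
- rotary: the fixed unit: grey selector housing (170 x 160 mm) with the gate, and beyond it, 225 mm forward, the round rotary table (224 mm dia) with a steel flange. Origin on the table straight below gate_center, same axes. Slots: first left forward, second left rear, third right forward, fourth right rear, marked with one to four black dots. Things standing around it are at most 125 mm high
- third_slot_end (a point): point on the plate's top face where the axis of the fully home stick passes, in the third slot: 26 mm forward and 24 mm right of gate_center
- knob_center (a point): centre of the black knob (36 mm dia, 48 mm high, the middle 28 mm straight-sided) on the gearstick, 175 mm from the stick's pivot; its z axis runs along the stick. It moves about 54 mm forward, back, left and right of the neutral middle, roughly 200 mm above the table
- gearstick: the gearstick: a steel rod of 12 mm dia (2.5 mm play to either side in the slots) with the knob on top; origin at its pivot, 84 mm straight below gate_center, z along the stick towards the knob. It stays where it is left; moving it takes about 2 to 4 N at the knob. Stops and gate walls are hard
- shift_fore (a joint): fore-and-aft tilt of the stick, rad: 0 = neutral row, +0.32 = fully forward (end of first or third slot), -0.32 = fully back. It can cross between the lanes only within about 0.03 of 0. At the start it is anywhere along the left-hand lane, -0.27 to 0.27
- shift_across (a joint): sideways tilt of the stick, rad: -0.32 to -0.26 = left-hand lane, 0.26 to 0.32 = right-hand lane, positive to the right; the stops are at -0.32 and 0.32
- knob_lift (a joint): how far the knob is pulled up along the stick (a sprung lift collar, the lockout of another gear), m: 0 = down, as it must stay, 0.012 = fully up; it takes 8 N to start lifting
- ring_gauge: steel ring gauge, 64 mm across, 26 mm high, lying on the table by the near left corner of the housing (bystander); origin at the centre of its underside
- plug_gauge: upright steel plug gauge, 26 mm dia, 107 mm high, standing left of the selector housing (bystander); origin at the centre of its underside
- gauge_block: upright steel gauge block 35 x 20 x 60 mm, right of the selector housing (bystander); origin at the centre of its underside
- oil_bottle: white oil bottle, 48 mm dia, 120 mm high, left of and beyond the housing (bystander); origin at the centre of its underside
- screwdriver: screwdriver lying on the table, left of the housing (bystander); origin under it
- wrench: steel wrench lying on the table, right of the housing (bystander); origin under it
- probe: hand-held measuring probe with a small screen, about 240 mm long, 34 mm high, lying on the far right of the housing (bystander); origin under its middle

How it is judged:
By the outcome, as a careful person would: the job done as asked, in the order asked, and still so for the second after the job is handed in, with the robot touching nothing.
It also fails if it takes over 64 s, if anything falls off the work surface, if the arm or the gripper's body presses on something with over 40 N, if the wrist force passes 120 N, or if a joint passes its speed limit or range.

## Working session

There is one attempt and no reset: what is moved stays moved. The work goes in short steps, Python scripts to look and compute and a shell command to move; the robot and the scene stay as the last step left them, time stands still between calls to the robot, and variables do not carry over. Pictures are saved under pics/ and viewed, about 8 in all and at most 12, crops included, and the job is handed in when it is done.

```bash
ls; mkdir -p pics; python3 - <<'E'
from workcell import telemetry,cams
import cv2,numpy as np
s=telemetry.state();print({k:np.round(v,3).tolist() for k,v in s.items()})
for n in("top","scene"):
    f=cams.grab_frame(n);cv2.imwrite(f"pics/{n}0.png",f["pixels"][:,:,::-1]);np.savez(f"pics/{n}0.npz",**f)
    R=cv2.Rodrigues(np.array(f["rvec"]))[0];print(n,(-R.T@np.array(f["tvec"]).ravel()).round(),R[2].round(2))
E
```

```text
pics
{'time_s': 0.0, 'qpos': [-65.205, 18.35, 89.707, -0.0, 72.045, -1.147], 'qvel': [0.017, -0.068, -0.047, -0.092, 0.033, -0.031], 'effort': [0.0, -41.246, -23.198, 0.073, 0.046, -0.0], 'ee_pos': [251.304, -516.581, 204.137], 'ee_rot': [-179.899, -0.002, 25.942], 'force': [0.931, 0.046, 0.599], 'torque': [0.003, 0.022, -0.038], 'gripper_width': 91.221}
top [ 518.   34. 1109.] [ 0.06 -0.02 -1.  ]
scene [1024.  405.  936.] [-0.45 -0.37 -0.81]
```

View pics/top0.png

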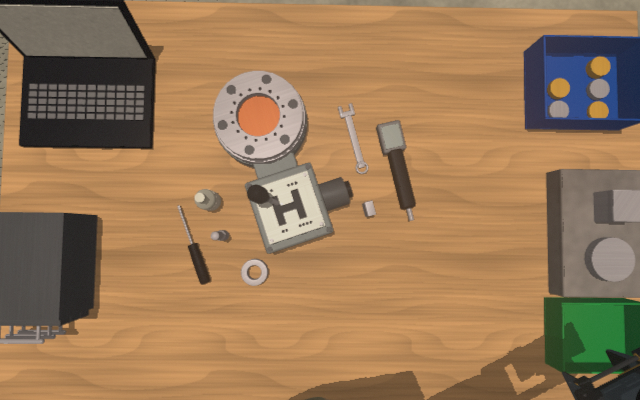

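View pics/scene0.png

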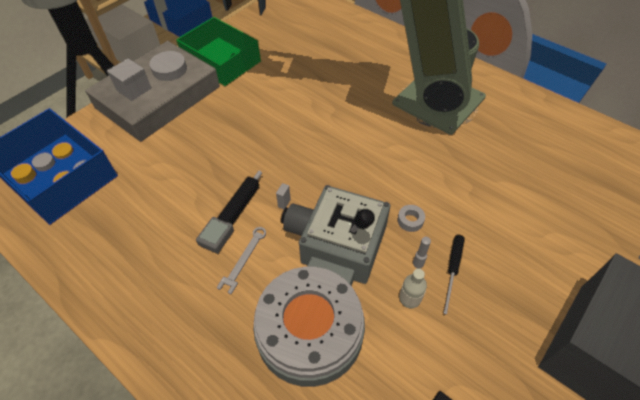

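Top view: plate centred near px (289,207), turned slightly, with the knob over its forward-left part at (260,195). In the scene view the knob is at (365,218). Next I fit the plate and triangulate the knob.

```bash
cat > h.py <<'E'
import cv2,numpy as np
def ray(f,uv):
    R=cv2.Rodrigues(np.array(f["rvec"],float))[0];t=np.array(f["tvec"],float).ravel()
    d=np.linalg.solve(np.array(f["mtx"],float),[uv[0],uv[1],1]);return -R.T@t,R.T@d
def onz(f,uv,z):
    c,d=ray(f,uv);return (c+d*(z-c[2])/d[2])
def tri(r):
    A=0;b=0
    for c,d in r:
        d=d/np.linalg.norm(d);P=np.eye(3)-np.outer(d,d);A=A+P;b=b+P@c
    return np.linalg.solve(A,b)
def proj(f,p): return cv2.projectPoints(np.float64([p]),np.float64(f["rvec"]),np.float64(f["tvec"]),np.float64(f["mtx"]),None)[0].ravel()
def blob(m,near,r=40):
    n,l,st,c=cv2.connectedComponentsWithStats(m.astype(np.uint8))
    k=[i for i in range(1,n) if np.hypot(*(c[i]-near))<r and st[i,4]>30]
    i=max(k,key=lambda i:st[i,4]);return l==i,c[i],st[i]
E
python3 - <<'E'
from h import *
F={n:np.load(f"pics/{n}0.npz") for n in("top","scene")}
f=F["top"];im=f["pixels"].astype(int)
m=(im.min(2)>170)&(im.max(2)-im.min(2)<40)
b,c,s=blob(m,(289,207));print(c,s)
cs=cv2.findContours(b.astype(np.uint8),0,1)[0];cn=max(cs,key=cv2.contourArea).reshape(-1,2)
P=np.array([onz(f,p,111)[:2] for p in cn],np.float32);r=cv2.minAreaRect(P);print(r,cv2.boxPoints(r).round(1).tolist())
for n,uv in(("top",(260,195)),("scene",(365,218))):
    im=F[n]["pixels"].astype(int);x,y=uv
    k,c,s=blob(im.max(2)<50,uv,25);print(n,c,s)
for n,(x,y,h) in dict(top=(290,205,50),scene=(345,220,50)).items():
    im=F[n]["pixels"][y-h:y+h,x-h:x+h,::-1];cv2.imwrite(f"pics/{n}c.png",im)
a=[cv2.resize(cv2.imread(f"pics/{n}c.png"),(400,400),interpolation=2) for n in F]
cv2.imwrite("pics/c1.png",np.hstack(a))
E
```

```text
[291.062417   208.24081452] [ 257  171   67   73 2259]
((568.7625122070312, 86.91233825683594), (128.500244140625, 128.78346252441406), 19.063308715820312) [[487.0, 126.80000305175781], [529.0999755859375, 5.099999904632568], [650.5, 47.0], [608.5, 168.8000030517578]]Traceback (most recent call last):
  File "<stdin>", line 10, in <module>
  File "h.py", line 16, in blob
    i=max(k,key=lambda i:st[i,4]);return l==i,c[i],st[i]
ValueError: max() iterable argument is empty
```

```bash
python3 - <<'E'
from h import *
F={n:np.load(f"pics/{n}0.npz") for n in("top","scene")}
C=np.array([568.8,86.9]);y=np.radians(19.06);X=np.array([np.cos(y),np.sin(y)]);Y=np.array([-np.sin(y),np.cos(y)])
a=[]
for n,(x,yy,h) in dict(top=(290,205,50),scene=(345,220,50)).items():
    im=F[n]["pixels"][yy-h:yy+h,x-h:x+h,::-1];im=cv2.resize(im,(400,400),interpolation=2)
    for u,v in((0,0),(26,-24),(26,24),(-26,24),(-26,-24)):
        p=proj(F[n],[*(C+u*X+v*Y),111]);cv2.circle(im,tuple(int(q) for q in ((p-[x-h,yy-h]+.5)*4)),3,(0,0,255),-1)
    a.append(im)
cv2.imwrite("pics/c1.png",np.hstack(a))
E
```

```text
(no output)
```

View pics/c1.png

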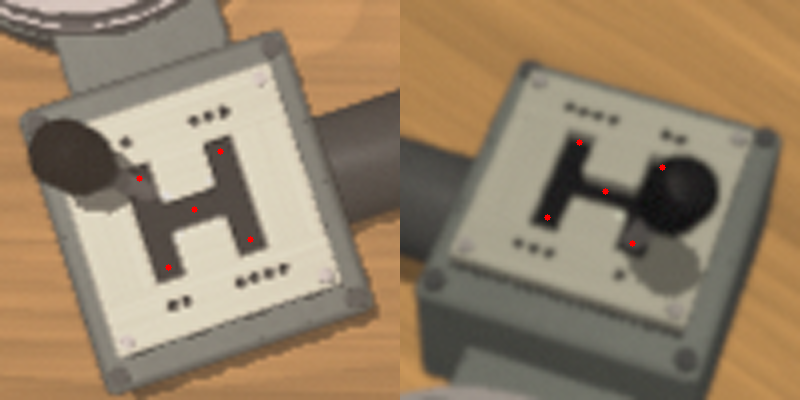

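Gate fit is spot on: dots lie in the slots, and the three-dot slot is the right-forward one. Knob centre is at top px (258.2,194.2) and scene px (364.5,218.7).

```bash
python3 - <<'E'
from h import *
F={n:np.load(f"pics/{n}0.npz") for n in("top","scene")}
C=np.array([568.8,86.9]);y=np.radians(19.06);X=np.array([np.cos(y),np.sin(y)]);Y=np.array([-np.sin(y),np.cos(y)])
k=tri([ray(F["top"],(258.0,194.0)),ray(F["scene"],(364.3,218.6))]);d=k[:2]-C
print("knob",k,"local",d@X,d@Y,"r",np.linalg.norm([*d,k[2]-27]))
for n,uv in(("top",(258,194)),("scene",(364.3,218.6))):print(n,proj(F[n],k),uv)
for nm,uv,z in(("bottle",(208,198),100),("plug",(218,236),107),("ring",(255,272),20),("block",(368,209),60)):
    p=onz(F["top"],uv,z);print(nm,p.round(),((p[:2]-C)@X).round(),((p[:2]-C)@Y).round())
E
```

```text
knob [590.33675011 145.53401992 187.04421895] local 39.50345885612161 48.386533622885274 r 171.80201371714563
top [257.84058149 194.10724802] (258, 194)
scene [364.09844993 218.59489604] (364.3, 218.6)
bottle [587. 268. 100.] 76.0 165.0
plug [502. 242. 107.] -12.0 168.0
ring [416. 169.  20.] -118.0 128.0
block [569. -98.  60.] -61.0 -174.0
```

```bash
cat > go.py <<'E'
import sys
from h import *
from workcell import telemetry
from scipy.spatial.transform import Rotation as Ro
C=np.array([568.8,86.9]);y=np.radians(19.06)
L=Ro.from_euler("z",y).as_matrix()
def rep(*t):
    s=telemetry.state();p=np.array(s["ee_pos"]);R=Ro.from_euler("xyz",s["ee_rot"],degrees=True).as_matrix()
    l=L.T@(p-[*C,0]);print("t",round(s["time_s"],2),"TCP local",l.round(1),"yaw",np.round(s["ee_rot"],2),"F local",(L.T@s["force"]).round(1),"w",round(s["gripper_width"],1))
    if t:print("tool shift cm",(R.T@(L@(np.array(t)-l))/10).round(2))
if __name__=="__main__":rep(*map(float,sys.argv[1:]))
E
python3 -m inch '[{"z":-3,"yaw":1,"gripper":-1},{"z":-3,"yaw":0.38,"gripper":-1},{"z":-3,"gripper":-1},{"gripper":-1},{"gripper":-1},{"gripper":-1}]' 20
python3 go.py 88 49 292
```

```text
t 0.1 TCP local [-497.1 -466.8  204.2] yaw [-179.91    0.     25.95] F local [-0.6  0.9  0.1] w 91.1
tool shift cm [ 64.28 -44.21  -8.71]invalid input
```

```bash
python3 -m inch '[{"x":0,"y":0,"z":-3,"yaw":1,"gripper":-1},{"x":0,"y":0,"z":-3,"yaw":0.38,"gripper":-1},{"x":0,"y":0,"z":-3,"yaw":0,"gripper":-1},{"x":0,"y":0,"z":0,"yaw":0,"gripper":-1},{"x":0,"y":0,"z":0,"yaw":0,"gripper":-1},{"x":0,"y":0,"z":0,"yaw":0,"gripper":-1}]' 20
python3 go.py 88 49 292
```

```text
time_s: 0.6
ee_pos: [251.3, -516.6, 293.9]
ee_rot: [-179.9, 0.0, 19.0]
force: [-0.1, -0.7, -0.6]
gripper_width: 53.9
t 0.6 TCP local [-497.1 -466.7  293.9] yaw [-1.799e+02  1.000e-02  1.905e+01] F local [-0.3 -0.6 -0.6] w 53.9
tool shift cm [ 58.5  -51.58   0.27]
```

```bash
python3 -m inch '[{"x":2.5,"y":-2.2,"z":0,"yaw":0,"gripper":-1},{"x":2.5,"y":-2.2,"z":0,"yaw":0,"gripper":-1},{"x":2.5,"y":-2.2,"z":0,"yaw":0,"gripper":-1},{"x":2.5,"y":-2.2,"z":0,"yaw":0,"gripper":-1},{"x":2.5,"y":-2.2,"z":0,"yaw":0,"gripper":-1},{"x":2.5,"y":-2.2,"z":0,"yaw":0,"gripper":-1},{"x":2.5,"y":-2.2,"z":0,"yaw":0,"gripper":-1},{"x":2.5,"y":-2.2,"z":0,"yaw":0,"gripper":-1},{"x":2.5,"y":-2.2,"z":0,"yaw":0,"gripper":-1},{"x":2.5,"y":-2.2,"z":0,"yaw":0,"gripper":-1},{"x":2.5,"y":-2.2,"z":0,"yaw":0,"gripper":-1},{"x":2.5,"y":-2.2,"z":0,"yaw":0,"gripper":-1}]'
python3 go.py 88 49 292
```

```text
time_s: 1.6
ee_pos: [448.6, -167.7, 293.1]
ee_rot: [-179.9, 0.2, 19.0]
force: [-0.0, -0.4, -0.6]
gripper_width: 0.4
t 1.6 TCP local [-196.7 -201.4  293.1] yaw [-1.7987e+02  1.6000e-01  1.9050e+01] F local [-0.2 -0.4 -0.6] w 0.4
tool shift cm [ 28.47 -25.05   0.09]
```

```bash
python3 -m inch '[{"x":2.5,"y":-2.2,"z":0,"yaw":0,"gripper":-1},{"x":2.5,"y":-2.2,"z":0,"yaw":0,"gripper":-1},{"x":2.5,"y":-2.2,"z":0,"yaw":0,"gripper":-1},{"x":2.5,"y":-2.2,"z":0,"yaw":0,"gripper":-1},{"x":2.5,"y":-2.2,"z":0,"yaw":0,"gripper":-1},{"x":2.5,"y":-2.2,"z":0,"yaw":0,"gripper":-1},{"x":2.5,"y":-2.2,"z":0,"yaw":0,"gripper":-1},{"x":2.5,"y":-2.2,"z":0,"yaw":0,"gripper":-1},{"x":2.5,"y":-2.2,"z":0,"yaw":0,"gripper":-1},{"x":2.5,"y":-2.2,"z":0,"yaw":0,"gripper":-1},{"x":2.5,"y":-2.2,"z":0,"yaw":0,"gripper":-1},{"x":0,"y":0,"z":0,"yaw":0,"gripper":-1}]'
python3 go.py 88 49 192
python3 - <<'E'
from workcell import cams
import cv2,numpy as np
a=[]
for n in("top","scene"):
    f=cams.grab_frame(n);np.savez(f"pics/{n}1.npz",**f);x,y=(275,195) if n=="top" else (355,220)
    a.append(cv2.resize(np.ascontiguousarray(f["pixels"][y-80:y+80,x-80:x+80,::-1]),(400,400)))
cv2.imwrite("pics/c2.png",np.hstack(a))
E
```

```text
time_s: 2.6
ee_pos: [631.3, 154.0, 291.0]
ee_rot: [-179.8, 0.2, 19.3]
force: [-1.1, 0.6, 0.2]
gripper_width: 0.6
t 2.6 TCP local [ 80.9  43.  291. ] yaw [-179.83    0.18   19.31] F local [-0.8  1.   0.2] w 0.6
tool shift cm [ 0.74 -0.57  9.9 ]
```

View pics/c2.png

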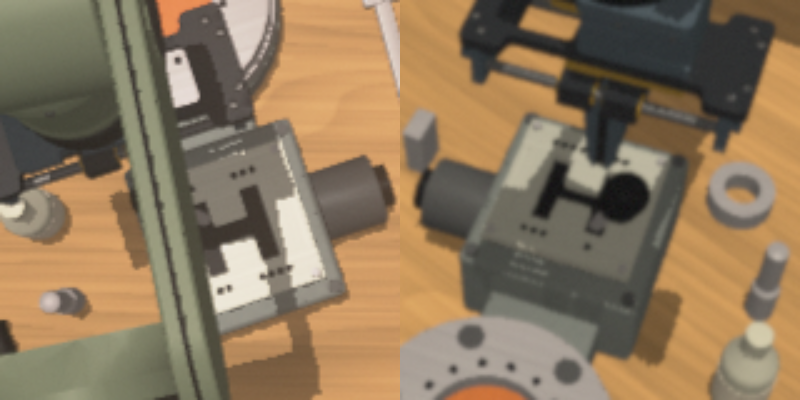

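The scene view shows the shut fingers high above the gate and the knob at crop (625,197), still in the left-forward slot. Now I descend in front of the knob.

```bash
python3 -m inch '[{"x":0.4,"y":-0.3,"z":0,"yaw":0,"gripper":-1},{"x":0.4,"y":-0.3,"z":0,"yaw":0,"gripper":-1},{"x":0,"y":0,"z":0,"yaw":0,"gripper":-1},{"x":0,"y":0,"z":0,"yaw":0,"gripper":-1},{"x":0,"y":0,"z":0,"yaw":0,"gripper":-1}]'
python3 go.py 90 49 192
```

```text
time_s: 3.12
ee_pos: [635.4, 156.5, 295.2]
ee_rot: [180.0, -0.0, 19.0]
force: [0.3, -0.2, 1.0]
gripper_width: 0.6
t 3.12 TCP local [ 85.7  44.  295.2] yaw [ 1.7999e+02 -1.0000e-02  1.9000e+01] F local [ 0.2 -0.2  1. ] w 0.6
tool shift cm [ 0.43 -0.5  10.32]
```

```bash
python3 -m inch '[{"x":0.4,"y":-0.5,"z":0,"yaw":0,"gripper":-1},{"x":0,"y":0,"z":2,"yaw":0,"gripper":-1},{"x":0,"y":0,"z":2,"yaw":0,"gripper":-1},{"x":0,"y":0,"z":2,"yaw":0,"gripper":-1},{"x":0,"y":0,"z":2,"yaw":0,"gripper":-1},{"x":0,"y":0,"z":2,"yaw":0,"gripper":-1},{"x":0,"y":0,"z":0,"yaw":0,"gripper":-1},{"x":0,"y":0,"z":0,"yaw":0,"gripper":-1},{"x":0,"y":0,"z":0,"yaw":0,"gripper":-1}]'
python3 go.py 34 49 195
```

```text
time_s: 3.87
ee_pos: [638.6, 163.4, 196.4]
ee_rot: [180.0, -0.1, 19.0]
force: [-0.1, -0.5, 0.2]
gripper_width: 0.3
t 3.87 TCP local [ 90.9  49.5 196.4] yaw [ 1.7998e+02 -1.3000e-01  1.9040e+01] F local [-0.3 -0.4  0.2] w 0.3
tool shift cm [-5.69  0.06  0.12]
```

```bash
python3 -m inch '[{"x":-0.4,"y":0,"z":0,"yaw":0,"gripper":-1},{"x":-0.4,"y":0,"z":0,"yaw":0,"gripper":-1},{"x":-0.4,"y":0,"z":0,"yaw":0,"gripper":-1},{"x":-0.4,"y":0,"z":0,"yaw":0,"gripper":-1},{"x":-0.4,"y":0,"z":0,"yaw":0,"gripper":-1},{"x":-0.4,"y":0,"z":0,"yaw":0,"gripper":-1},{"x":-0.4,"y":0,"z":0,"yaw":0,"gripper":-1},{"x":-0.4,"y":0,"z":0,"yaw":0,"gripper":-1}]'
python3 go.py 34 49 195
python3 -m inch '[{"x":-0.3,"y":0,"z":0,"yaw":0,"gripper":-1},{"x":-0.3,"y":0,"z":0,"yaw":0,"gripper":-1},{"x":-0.3,"y":0,"z":0,"yaw":0,"gripper":-1},{"x":-0.3,"y":0,"z":0,"yaw":0,"gripper":-1},{"x":-0.3,"y":0,"z":0,"yaw":0,"gripper":-1},{"x":-0.3,"y":0,"z":0,"yaw":0,"gripper":-1},{"x":0,"y":0,"z":0,"yaw":0,"gripper":-1},{"x":0,"y":0,"z":0,"yaw":0,"gripper":-1}]'
python3 go.py 34 49 195
python3 - <<'E'
from workcell import cams
import cv2,numpy as np
a=[]
for n in("wrist","scene"):
    f=cams.grab_frame(n);np.savez(f"pics/{n}2.npz",**f);im=f["pixels"][:,:,::-1]
    if n=="scene": im=im[145:295,280:430]
    a.append(cv2.resize(np.ascontiguousarray(im),(400,400)))
cv2.imwrite("pics/c3.png",np.hstack(a))
E
```

```text
time_s: 4.53
ee_pos: [608.9, 153.3, 196.9]
ee_rot: [180.0, -0.3, 19.0]
force: [2.3, 2.2, 5.9]
gripper_width: 0.1
t 4.53 TCP local [ 59.6  49.7 196.9] yaw [179.99  -0.35  19.04] F local [2.9 1.3 5.9] w 0.1
tool shift cm [-2.57  0.07  0.18]
time_s: 5.2
ee_pos: [591.2, 147.1, 196.4]
ee_rot: [180.0, -0.2, 19.0]
force: [2.5, 0.9, 4.1]
gripper_width: 0.4
t 5.2 TCP local [ 40.8  49.6 196.4] yaw [179.98  -0.2   19.04] F local [2.7 0.  4.1] w 0.4
tool shift cm [-0.68  0.06  0.13]
```

View pics/c3.png

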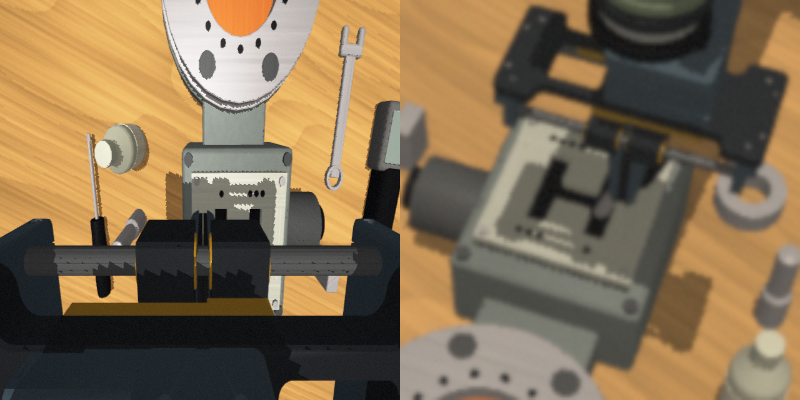

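Wrist picture isn't useful; the scene crop shows the rod (600,205) close to the neutral row, fingers against the knob. About 7 mm remain.

```bash
python3 -m inch '[{"x":-0.3,"y":0,"z":0,"yaw":0,"gripper":-1},{"x":-0.3,"y":0,"z":0,"yaw":0,"gripper":-1},{"x":-0.1,"y":0,"z":0,"yaw":0,"gripper":-1},{"x":0,"y":0,"z":0,"yaw":0,"gripper":-1},{"x":0,"y":0,"z":0,"yaw":0,"gripper":-1},{"x":0,"y":0,"z":0,"yaw":0,"gripper":-1}]'
python3 go.py 34 49 195
python3 -m inch '[{"x":1.5,"y":0,"z":0,"yaw":0,"gripper":-1},{"x":1.5,"y":0,"z":-1,"yaw":0,"gripper":-1},{"x":0,"y":0,"z":-3,"yaw":0,"gripper":-1},{"x":0,"y":-1,"z":-3,"yaw":0,"gripper":-1},{"x":0,"y":-3,"z":-2,"yaw":0,"gripper":-1},{"x":-2,"y":-3,"z":0,"yaw":0,"gripper":-1},{"x":0,"y":0,"z":0,"yaw":0,"gripper":-1},{"x":0,"y":0,"z":0,"yaw":0,"gripper":-1}]'
python3 go.py 0 100 195
python3 - <<'E'
from workcell import cams
import cv2,numpy as np
a=[]
for n in("top","scene"):
    f=cams.grab_frame(n);np.savez(f"pics/{n}3.npz",**f);x,y=(290,205) if n=="top" else (345,220)
    a.append(cv2.resize(np.ascontiguousarray(f["pixels"][y-50:y+50,x-50:x+50,::-1]),(400,400)))
cv2.imwrite("pics/c4.png",np.hstack(a))
E
```

```text
time_s: 5.8
ee_pos: [584.5, 144.8, 196.0]
ee_rot: [180.0, -0.2, 19.0]
force: [1.9, 0.8, 5.5]
gripper_width: 0.4
t 5.8 TCP local [ 33.8  49.6 196. ] yaw [ 1.7999e+02 -1.5000e-01  1.9040e+01] F local [2.  0.1 5.5] w 0.4
tool shift cm [0.02 0.06 0.1 ]
time_s: 6.47
ee_pos: [568.8, 214.5, 284.8]
ee_rot: [180.0, 0.1, 19.2]
force: [0.1, -0.1, 0.1]
gripper_width: 0.4
t 6.47 TCP local [ 41.7 120.6 284.8] yaw [1.7996e+02 1.0000e-01 1.9180e+01] F local [ 0.1 -0.1  0.1] w 0.4
tool shift cm [-4.16  2.05  8.99]
```

View pics/c4.png

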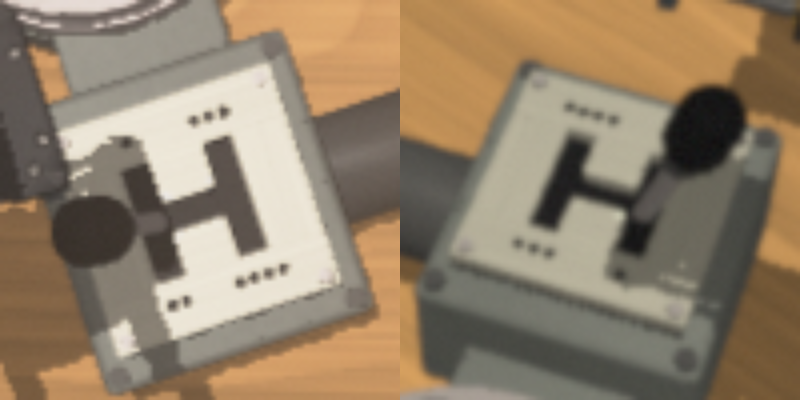

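Rod now stands at the row's left end (top crop (155,222)); knob at top px (262.9,212.6) and scene px (371.1,202.4).

```bash
python3 - <<'E'
from h import *
from go import L,C
F={n:np.load(f"pics/{n}3.npz") for n in("top","scene")}
k=tri([ray(F["top"],(262.9,212.6)),ray(F["scene"],(371.1,202.4))]);print(L.T@(k-[*C,0]))
# rod at plate height
print(L.T@(onz(F["top"],(240+155/4,155+222/4),115)-[*C,0]))
k=tri([ray(F["top"],(258,194)),ray(F["scene"],(364.3,218.6))]);print("old",L.T@(k-[*C,0]))
E
```

```text
[ -0.27576705  50.16896446 190.27452155]
[ -1.48070372  22.15501584 115.        ]
old [ 39.50345886  48.38653362 187.04421895]
```

```bash
python3 -m inch '[{"x":-1.4,"y":0.6,"z":0,"yaw":0,"gripper":-1},{"x":-1.4,"y":0.6,"z":0,"yaw":0,"gripper":-1},{"x":-1.3,"y":0.5,"z":0,"yaw":0,"gripper":-1},{"x":0,"y":0,"z":0,"yaw":0,"gripper":-1},{"x":0,"y":0,"z":2,"yaw":0,"gripper":-1},{"x":0,"y":0,"z":2,"yaw":0,"gripper":-1},{"x":0,"y":0,"z":2,"yaw":0,"gripper":-1},{"x":0,"y":0,"z":2,"yaw":0,"gripper":-1},{"x":0,"y":0,"z":1,"yaw":0,"gripper":-1},{"x":0,"y":0,"z":0,"yaw":0,"gripper":-1},{"x":0,"y":0,"z":0,"yaw":0,"gripper":-1},{"x":0,"y":0,"z":0,"yaw":0,"gripper":-1}]'
python3 go.py 0 100 195
```

```text
time_s: 7.57
ee_pos: [538.4, 184.7, 196.0]
ee_rot: [180.0, -0.1, 19.0]
force: [0.0, -0.3, 0.1]
gripper_width: 0.4
t 7.57 TCP local [  3.2 102.3 196. ] yaw [ 1.7999e+02 -1.2000e-01  1.9020e+01] F local [-0.1 -0.3  0.1] w 0.4
tool shift cm [-0.32  0.23  0.1 ]
```

```bash
python3 -m inch '[{"x":-0.3,"y":0.5,"z":0,"yaw":0,"gripper":-1},{"x":0,"y":0.5,"z":0,"yaw":0,"gripper":-1},{"x":0,"y":0.5,"z":0,"yaw":0,"gripper":-1},{"x":0,"y":0.5,"z":0,"yaw":0,"gripper":-1},{"x":0,"y":0.5,"z":0,"yaw":0,"gripper":-1},{"x":0,"y":0.5,"z":0,"yaw":0,"gripper":-1},{"x":0,"y":0.5,"z":0,"yaw":0,"gripper":-1},{"x":0,"y":0.5,"z":0,"yaw":0,"gripper":-1}]'
python3 go.py -1 -16 195
python3 -m inch '[{"x":0,"y":0.5,"z":0,"yaw":0,"gripper":-1},{"x":0,"y":0.5,"z":0,"yaw":0,"gripper":-1},{"x":0,"y":0.5,"z":0,"yaw":0,"gripper":-1},{"x":0,"y":0.5,"z":0,"yaw":0,"gripper":-1},{"x":0,"y":0.5,"z":0,"yaw":0,"gripper":-1},{"x":0,"y":0.5,"z":0,"yaw":0,"gripper":-1}]'
python3 go.py -1 -16 195
```

```text
time_s: 8.23
ee_pos: [547.9, 146.1, 195.8]
ee_rot: [-179.9, -0.1, 19.0]
force: [-0.5, 3.6, 4.9]
gripper_width: 0.4
t 8.23 TCP local [ -0.4  62.7 195.8] yaw [-1.7994e+02 -1.0000e-01  1.9040e+01] F local [0.7 3.6 4.9] w 0.4
tool shift cm [-0.06  7.87  0.07]
time_s: 8.73
ee_pos: [557.2, 116.6, 194.4]
ee_rot: [180.0, 0.1, 19.0]
force: [-0.7, 2.0, 1.6]
gripper_width: 0.2
t 8.73 TCP local [ -1.3  31.9 194.4] yaw [1.7998e+02 7.0000e-02 1.9040e+01] F local [0.  2.1 1.6] w 0.2
tool shift cm [ 0.03  4.79 -0.06]
```

```bash
python3 -m inch '[{"x":0,"y":0.5,"z":0,"yaw":0,"gripper":-1},{"x":0,"y":0.5,"z":0,"yaw":0,"gripper":-1},{"x":0,"y":0.5,"z":0,"yaw":0,"gripper":-1},{"x":0,"y":0.5,"z":0,"yaw":0,"gripper":-1},{"x":0,"y":0.5,"z":0,"yaw":0,"gripper":-1},{"x":0,"y":0.5,"z":0,"yaw":0,"gripper":-1}]'
python3 go.py -1 -16 195
python3 -m inch '[{"x":0,"y":0.4,"z":0,"yaw":0,"gripper":-1},{"x":0,"y":0.3,"z":0,"yaw":0,"gripper":-1},{"x":0,"y":0.3,"z":0,"yaw":0,"gripper":-1},{"x":0,"y":0.2,"z":0,"yaw":0,"gripper":-1},{"x":0,"y":0,"z":0,"yaw":0,"gripper":-1}]'
python3 go.py -1 -16 195
```

```text
time_s: 9.23
ee_pos: [567.1, 88.4, 194.8]
ee_rot: [180.0, 0.0, 19.0]
force: [-0.2, 1.5, 0.9]
gripper_width: 0.1
t 9.23 TCP local [ -1.1   2.  194.8] yaw [1.7999e+02 3.0000e-02 1.9040e+01] F local [0.3 1.5 0.9] w 0.1
tool shift cm [ 0.01  1.8  -0.02]
time_s: 9.65
ee_pos: [570.9, 77.3, 194.7]
ee_rot: [180.0, 0.0, 19.0]
force: [-0.2, 1.2, -0.6]
gripper_width: 0.6
t 9.65 TCP local [ -1.1  -9.8 194.7] yaw [1.7999e+02 4.0000e-02 1.9030e+01] F local [ 0.2  1.2 -0.6] w 0.6
tool shift cm [ 0.01  0.62 -0.03]
```

```bash
python3 -m inch '[{"x":0,"y":0.2,"z":0,"yaw":0,"gripper":-1},{"x":0,"y":0.2,"z":0,"yaw":0,"gripper":-1},{"x":0,"y":0.1,"z":0,"yaw":0,"gripper":-1},{"x":0,"y":0,"z":0,"yaw":0,"gripper":-1},{"x":0,"y":0,"z":0,"yaw":0,"gripper":-1}]'
python3 go.py -1 -16 195
python3 -m inch '[{"x":0,"y":-1,"z":0,"yaw":0,"gripper":-1},{"x":0,"y":-1.5,"z":-0.5,"yaw":0,"gripper":-1},{"x":0,"y":0,"z":-3,"yaw":0,"gripper":-1},{"x":-1,"y":0,"z":-3,"yaw":0,"gripper":-1},{"x":-3,"y":0,"z":-2.5,"yaw":0,"gripper":-1},{"x":-3,"y":0,"z":0,"yaw":0,"gripper":-1},{"x":-3,"y":0,"z":0,"yaw":0,"gripper":-1},{"x":0,"y":0,"z":0,"yaw":0,"gripper":-1},{"x":0,"y":0,"z":0,"yaw":0,"gripper":-1},{"x":0,"y":0,"z":0,"yaw":0,"gripper":-1}]'
python3 go.py -55 -50 195
python3 - <<'E'
from workcell import cams
import cv2,numpy as np
a=[]
for n in("top","scene"):
    f=cams.grab_frame(n);np.savez(f"pics/{n}4.npz",**f);x,y=(290,205) if n=="top" else (345,220)
    a.append(cv2.resize(np.ascontiguousarray(f["pixels"][y-50:y+50,x-50:x+50,::-1]),(400,400)))
cv2.imwrite("pics/c5.png",np.hstack(a))
E
```

```text
time_s: 10.07
ee_pos: [572.6, 72.9, 195.0]
ee_rot: [180.0, 0.0, 19.0]
force: [0.1, -0.1, 0.0]
gripper_width: 0.5
t 10.07 TCP local [ -1.  -14.5 195. ] yaw [179.99   0.    19.04] F local [ 0.1 -0.1  0. ] w 0.5
tool shift cm [-0.    0.15 -0.  ]
time_s: 10.9
ee_pos: [470.5, 64.3, 285.3]
ee_rot: [180.0, -0.1, 19.1]
force: [0.1, -0.0, -0.3]
gripper_width: 0.4
t 10.9 TCP local [-100.3   10.8  285.3] yaw [ 1.7997e+02 -1.0000e-01  1.9050e+01] F local [ 0.1 -0.1 -0.3] w 0.4
tool shift cm [4.51 6.07 9.05]
```

View pics/c5.png

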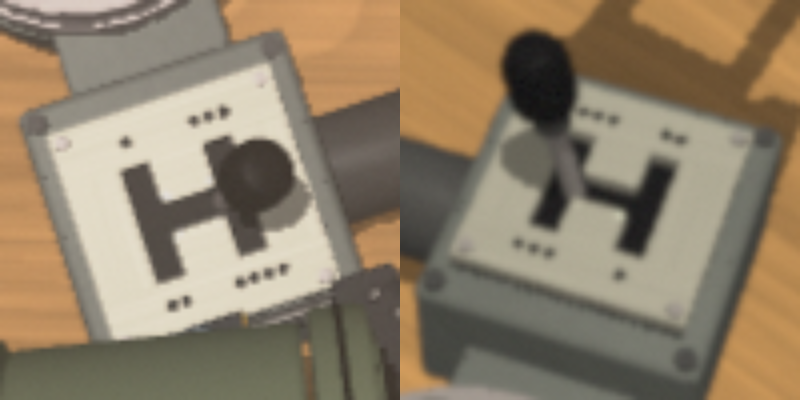

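Stick now leans right in the row: knob at top px (304,198.7), scene px (330,189.4); rod foot near the right lane.

```bash
python3 - <<'E'
from h import *
from go import L,C
F={n:np.load(f"pics/{n}4.npz") for n in("top","scene")}
k=tri([ray(F["top"],(303.8,198.6)),ray(F["scene"],(329.9,189.4))]);l=L.T@(k-[*C,0]);print(l,l[:2]/171)
E
```

```text
[  0.20564548 -37.74087722 194.26547979] [ 0.00120261 -0.22070688]
```

The knob is about 7 mm short of the right lane (across ≈0.22). I'll push it further right.

```bash
python3 -m inch '[{"x":3.3,"y":-0.2,"z":0,"yaw":0,"gripper":-1},{"x":3.3,"y":-0.2,"z":0,"yaw":0,"gripper":-1},{"x":3.3,"y":0,"z":0,"yaw":0,"gripper":-1},{"x":0,"y":0,"z":0,"yaw":0,"gripper":-1},{"x":0,"y":0,"z":0,"yaw":0,"gripper":-1},{"x":0,"y":0,"z":2.5,"yaw":0,"gripper":-1},{"x":0,"y":0,"z":2.5,"yaw":0,"gripper":-1},{"x":0,"y":0,"z":2.5,"yaw":0,"gripper":-1},{"x":0,"y":0,"z":1.6,"yaw":0,"gripper":-1},{"x":0,"y":0,"z":0,"yaw":0,"gripper":-1},{"x":0,"y":0,"z":0,"yaw":0,"gripper":-1}]'
python3 go.py -1 -20 195
python3 -m inch '[{"x":0,"y":0.4,"z":0,"yaw":0,"gripper":-1},{"x":0,"y":0.4,"z":0,"yaw":0,"gripper":-1},{"x":0,"y":0.4,"z":0,"yaw":0,"gripper":-1},{"x":0,"y":0.4,"z":0,"yaw":0,"gripper":-1},{"x":0,"y":0.4,"z":0,"yaw":0,"gripper":-1},{"x":0,"y":0.4,"z":0,"yaw":0,"gripper":-1},{"x":0,"y":0.2,"z":0,"yaw":0,"gripper":-1}]'
python3 go.py -1 -20 195
python3 -m inch '[{"x":0,"y":0.3,"z":0,"yaw":0,"gripper":-1},{"x":0,"y":0.2,"z":0,"yaw":0,"gripper":-1}]'
python3 go.py -1 -20 195
```

```text
time_s: 11.92
ee_pos: [561.4, 99.8, 193.7]
ee_rot: [-180.0, 0.1, 19.0]
force: [-0.3, 0.3, 1.1]
gripper_width: 0.7
t 11.92 TCP local [ -2.8  14.6 193.7] yaw [-1.7999e+02  1.0000e-01  1.9030e+01] F local [-0.2  0.3  1.1] w 0.7
tool shift cm [ 0.18  3.46 -0.13]
time_s: 12.5
ee_pos: [571.0, 74.8, 194.1]
ee_rot: [180.0, -0.0, 19.0]
force: [-1.0, -0.4, 0.1]
gripper_width: 0.4
t 12.5 TCP local [ -1.9 -12.2 194.1] yaw [ 1.7998e+02 -1.0000e-02  1.9010e+01] F local [-1.1 -0.   0.1] w 0.4
tool shift cm [ 0.09  0.78 -0.09]
time_s: 12.67
ee_pos: [572.2, 70.8, 193.8]
ee_rot: [-179.9, 0.0, 19.0]
force: [-0.7, 1.3, -0.9]
gripper_width: 0.3
t 12.67 TCP local [ -2.1 -16.3 193.8] yaw [-1.7995e+02  2.0000e-02  1.9030e+01] F local [-0.2  1.5 -0.9] w 0.3
tool shift cm [ 0.11  0.37 -0.13]
```

Contact began near y≈-14.5 (so the finger is thinner at the tip than assumed); go on to about y=-25.

```bash
python3 -m inch '[{"x":0,"y":0.3,"z":0,"yaw":0,"gripper":-1},{"x":0,"y":0.3,"z":0,"yaw":0,"gripper":-1},{"x":0,"y":0.2,"z":0,"yaw":0,"gripper":-1},{"x":0,"y":0,"z":0,"yaw":0,"gripper":-1}]'
python3 go.py -1 -25 195
python3 -m inch '[{"x":0,"y":0.1,"z":0,"yaw":0,"gripper":-1},{"x":0,"y":0,"z":0,"yaw":0,"gripper":-1},{"x":0,"y":0,"z":0,"yaw":0,"gripper":-1}]'
python3 go.py -1 -25 195
python3 -m inch '[{"x":0,"y":-1,"z":0,"yaw":0,"gripper":-1},{"x":0,"y":-1.5,"z":-0.5,"yaw":0,"gripper":-1},{"x":0,"y":0,"z":-3,"yaw":0,"gripper":-1},{"x":-1,"y":0,"z":-3,"yaw":0,"gripper":-1},{"x":-3,"y":0,"z":-2.5,"yaw":0,"gripper":-1},{"x":-3,"y":0,"z":0,"yaw":0,"gripper":-1},{"x":-3,"y":0,"z":0,"yaw":0,"gripper":-1},{"x":0,"y":0,"z":0,"yaw":0,"gripper":-1},{"x":0,"y":0,"z":0,"yaw":0,"gripper":-1},{"x":0,"y":0,"z":0,"yaw":0,"gripper":-1}]'
python3 go.py -55 -50 195
python3 - <<'E'
from workcell import cams
import cv2,numpy as np
a=[]
for n in("top","scene"):
    f=cams.grab_frame(n);np.savez(f"pics/{n}5.npz",**f);x,y=(290,205) if n=="top" else (345,220)
    a.append(cv2.resize(np.ascontiguousarray(f["pixels"][y-50:y+50,x-50:x+50,::-1]),(400,400)))
cv2.imwrite("pics/c6.png",np.hstack(a))
E
```

```text
time_s: 13.0
ee_pos: [575.0, 62.9, 193.9]
ee_rot: [180.0, 0.0, 19.0]
force: [-0.9, 1.0, -0.4]
gripper_width: 0.2
t 13.0 TCP local [ -2.  -24.7 193.9] yaw [1.7999e+02 1.0000e-02 1.9030e+01] F local [-0.5  1.2 -0.4] w 0.2
tool shift cm [ 0.1   0.03 -0.11]
time_s: 13.25
ee_pos: [575.2, 62.3, 194.0]
ee_rot: [180.0, -0.0, 19.0]
force: [-0.2, 0.3, 0.2]
gripper_width: 0.3
t 13.25 TCP local [ -2.  -25.4 194. ] yaw [179.99  -0.    19.05] F local [-0.1  0.4  0.2] w 0.3
tool shift cm [ 0.1  -0.04 -0.1 ]
time_s: 14.08
ee_pos: [473.1, 53.6, 284.3]
ee_rot: [180.0, -0.1, 19.1]
force: [-0.1, 0.1, -0.4]
gripper_width: 0.6
t 14.08 TCP local [-1.013e+02 -2.000e-01  2.843e+02] yaw [ 1.7997e+02 -9.0000e-02  1.9050e+01] F local [-0.1  0.2 -0.4] w 0.6
tool shift cm [4.62 4.97 8.94]
```

View pics/c6.png

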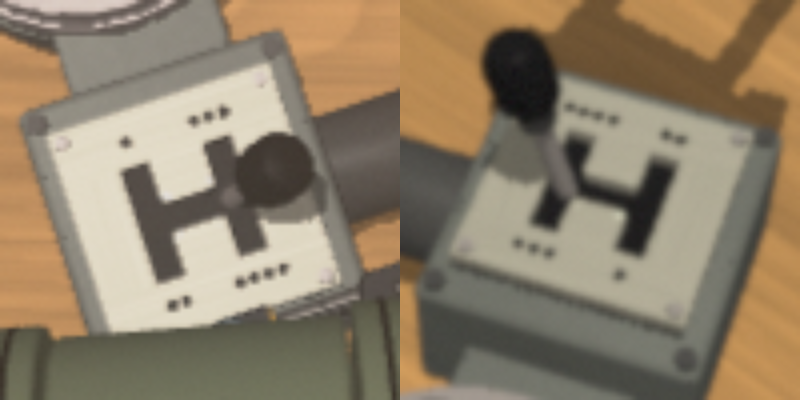

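Knob moved to top px (308.4,197.3), scene px (325.1,188.4); its rod foot is now at the lane crossing.

```bash
python3 - <<'E'
from h import *
from go import L,C
F={n:np.load(f"pics/{n}5.npz") for n in("top","scene")}
k=tri([ray(F["top"],(308.3,197.3)),ray(F["scene"],(325.1,188.4))]);l=L.T@(k-[*C,0]);print(l,l[:2]/171)
E
```

```text
[ 6.18578668e-02 -4.77315544e+01  1.92927008e+02] [ 0.00036174 -0.2791319 ]
```

In the right lane (across ≈0.28). Now go behind the knob and push forward.

```bash
python3 -m inch '[{"x":1.5,"y":1.6,"z":0,"yaw":0,"gripper":-1},{"x":1.5,"y":1.6,"z":0,"yaw":0,"gripper":-1},{"x":1.5,"y":1.6,"z":0,"yaw":0,"gripper":-1},{"x":0,"y":0,"z":0,"yaw":0,"gripper":-1},{"x":0,"y":0,"z":0,"yaw":0,"gripper":-1},{"x":0,"y":0,"z":2.5,"yaw":0,"gripper":-1},{"x":0,"y":0,"z":2.5,"yaw":0,"gripper":-1},{"x":0,"y":0,"z":2.5,"yaw":0,"gripper":-1},{"x":0,"y":0,"z":1.6,"yaw":0,"gripper":-1},{"x":0,"y":0,"z":0,"yaw":0,"gripper":-1},{"x":0,"y":0,"z":0,"yaw":0,"gripper":-1}]'
python3 go.py 15 -50 195
python3 -m inch '[{"x":0.4,"y":0,"z":0,"yaw":0,"gripper":-1},{"x":0.4,"y":0,"z":0,"yaw":0,"gripper":-1},{"x":0.4,"y":0,"z":0,"yaw":0,"gripper":-1},{"x":0.4,"y":0,"z":0,"yaw":0,"gripper":-1},{"x":0.4,"y":0,"z":0,"yaw":0,"gripper":-1},{"x":0.4,"y":0,"z":0,"yaw":0,"gripper":-1},{"x":0.4,"y":0,"z":0,"yaw":0,"gripper":-1},{"x":0.4,"y":0,"z":0,"yaw":0,"gripper":-1}]'
python3 go.py 15 -50 195
```

```text
time_s: 15.1
ee_pos: [530.2, 23.0, 192.6]
ee_rot: [-180.0, 0.1, 19.1]
force: [0.2, 0.9, -0.1]
gripper_width: 0.1
t 15.1 TCP local [-57.3 -47.8 192.6] yaw [-1.7996e+02  1.0000e-01  1.9080e+01] F local [ 0.5  0.8 -0.1] w 0.1
tool shift cm [ 7.23  0.22 -0.26]
time_s: 15.77
ee_pos: [561.0, 32.9, 193.0]
ee_rot: [180.0, 0.1, 19.0]
force: [-1.4, -1.4, 1.0]
gripper_width: 0.2
t 15.77 TCP local [-25.  -48.5 193. ] yaw [1.7998e+02 6.0000e-02 1.9050e+01] F local [-1.8 -0.9  1. ] w 0.2
tool shift cm [ 4.    0.15 -0.2 ]
```

```bash
python3 -m inch '[{"x":0.4,"y":0,"z":0,"yaw":0,"gripper":-1},{"x":0.4,"y":0,"z":0,"yaw":0,"gripper":-1},{"x":0.4,"y":0,"z":0,"yaw":0,"gripper":-1},{"x":0.4,"y":0,"z":0,"yaw":0,"gripper":-1},{"x":0.4,"y":0,"z":0,"yaw":0,"gripper":-1},{"x":0.4,"y":0,"z":0,"yaw":0,"gripper":-1},{"x":0.4,"y":0,"z":0,"yaw":0,"gripper":-1},{"x":0.4,"y":0,"z":0,"yaw":0,"gripper":-1}]'
python3 go.py 18 -50 195
python3 -m inch '[{"x":0.2,"y":0,"z":0,"yaw":0,"gripper":-1},{"x":0.2,"y":0,"z":0,"yaw":0,"gripper":-1},{"x":0,"y":0,"z":0,"yaw":0,"gripper":-1}]'
python3 go.py 18 -50 195
python3 -m inch '[{"x":0.15,"y":0,"z":0,"yaw":0,"gripper":-1},{"x":0.15,"y":0,"z":0,"yaw":0,"gripper":-1},{"x":0,"y":0,"z":0,"yaw":0,"gripper":-1}]'
python3 go.py 18 -50 195
```

```text
time_s: 16.43
ee_pos: [591.3, 43.6, 192.4]
ee_rot: [-180.0, 0.1, 19.0]
force: [-1.6, -0.2, -1.4]
gripper_width: 0.0
t 16.43 TCP local [  7.1 -48.3 192.4] yaw [-1.7998e+02  6.0000e-02  1.9040e+01] F local [-1.6  0.4 -1.4] w 0.0
tool shift cm [ 1.09  0.17 -0.26]
time_s: 16.68
ee_pos: [595.4, 44.9, 192.8]
ee_rot: [180.0, -0.0, 19.0]
force: [-0.8, -1.5, -0.8]
gripper_width: 0.4
t 16.68 TCP local [ 11.5 -48.4 192.8] yaw [ 1.800e+02 -1.000e-02  1.905e+01] F local [-1.3 -1.2 -0.8] w 0.4
tool shift cm [ 0.65  0.16 -0.22]
time_s: 16.93
ee_pos: [598.1, 45.8, 193.0]
ee_rot: [180.0, -0.0, 19.0]
force: [-1.7, -0.6, -0.4]
gripper_width: 0.7
t 16.93 TCP local [ 14.3 -48.4 193. ] yaw [ 1.7999e+02 -2.0000e-02  1.9040e+01] F local [-1.8 -0.  -0.4] w 0.7
tool shift cm [ 0.37  0.16 -0.2 ]
```

```bash
python3 -m inch '[{"x":0.2,"y":0,"z":0,"yaw":0,"gripper":-1},{"x":0.1,"y":0,"z":0,"yaw":0,"gripper":-1},{"x":0,"y":0,"z":0,"yaw":0,"gripper":-1}]'
python3 go.py
python3 -m inch '[{"x":0.2,"y":0,"z":0,"yaw":0,"gripper":-1},{"x":0,"y":0,"z":0,"yaw":0,"gripper":-1}]'
python3 go.py
python3 -m inch '[{"x":0.2,"y":0,"z":0,"yaw":0,"gripper":-1},{"x":0,"y":0,"z":0,"yaw":0,"gripper":-1}]'
python3 go.py
```

```text
time_s: 17.18
ee_pos: [601.0, 46.8, 193.0]
ee_rot: [180.0, -0.0, 19.0]
force: [-0.9, 0.1, -1.2]
gripper_width: 0.3
t 17.18 TCP local [ 17.3 -48.5 193. ] yaw [ 1.7999e+02 -2.0000e-02  1.9050e+01] F local [-0.8  0.4 -1.2] w 0.3
time_s: 17.35
ee_pos: [603.0, 47.4, 193.0]
ee_rot: [180.0, -0.0, 19.0]
force: [-1.5, -0.8, -0.9]
gripper_width: 0.6
t 17.35 TCP local [ 19.4 -48.5 193. ] yaw [ 1.7999e+02 -3.0000e-02  1.9040e+01] F local [-1.7 -0.3 -0.9] w 0.6
time_s: 17.52
ee_pos: [604.8, 48.1, 192.9]
ee_rot: [180.0, -0.0, 19.0]
force: [-1.1, -1.4, -0.8]
gripper_width: 0.7
t 17.52 TCP local [ 21.4 -48.4 192.9] yaw [ 1.7999e+02 -2.0000e-02  1.9050e+01] F local [-1.5 -1.  -0.8] w 0.7
```

```bash
python3 -m inch '[{"x":0.2,"y":0,"z":0,"yaw":0,"gripper":-1},{"x":0,"y":0,"z":0,"yaw":0,"gripper":-1}]'
python3 go.py
python3 -m inch '[{"x":0.2,"y":0,"z":0,"yaw":0,"gripper":-1},{"x":0,"y":0,"z":0,"yaw":0,"gripper":-1}]'
python3 go.py
python3 -m inch '[{"x":0.15,"y":0,"z":0,"yaw":0,"gripper":-1},{"x":0,"y":0,"z":0,"yaw":0,"gripper":-1}]'
python3 go.py
python3 - <<'E'
from workcell import cams
import cv2,numpy as np
from h import *
from go import L,C
f=cams.grab_frame("scene");x,y=(345,220)
im=cv2.resize(np.ascontiguousarray(f["pixels"][y-60:y+40,x-50:x+50,::-1]),(600,600))
for p in([26,-24,111],[0,-24,111]):
    q=proj(f,L@p+[*C,0]);cv2.circle(im,tuple(int(v) for v in (q-[x-50,y-60]+.5)*6),3,(0,0,255),-1)
cv2.imwrite("pics/c7.png",im)
E
```

```text
time_s: 17.68
ee_pos: [606.4, 48.6, 192.9]
ee_rot: [180.0, 0.0, 19.0]
force: [-2.0, -0.1, -0.1]
gripper_width: 0.1
t 17.68 TCP local [ 23.  -48.5 192.9] yaw [1.7999e+02 4.0000e-02 1.9040e+01] F local [-1.9  0.5 -0.1] w 0.1
time_s: 17.85
ee_pos: [607.4, 49.0, 192.7]
ee_rot: [180.0, 0.2, 19.0]
force: [-4.8, -2.6, 0.8]
gripper_width: 0.5
t 17.85 TCP local [ 24.1 -48.4 192.7] yaw [1.800e+02 1.500e-01 1.905e+01] F local [-5.4 -0.9  0.8] w 0.5
time_s: 18.02
ee_pos: [608.0, 49.2, 192.6]
ee_rot: [-180.0, 0.3, 19.0]
force: [-6.8, -3.5, 1.4]
gripper_width: 0.6
t 18.02 TCP local [ 24.7 -48.4 192.6] yaw [-179.99    0.26   19.04] F local [-7.6 -1.1  1.4] w 0.6
```

View pics/c7.png

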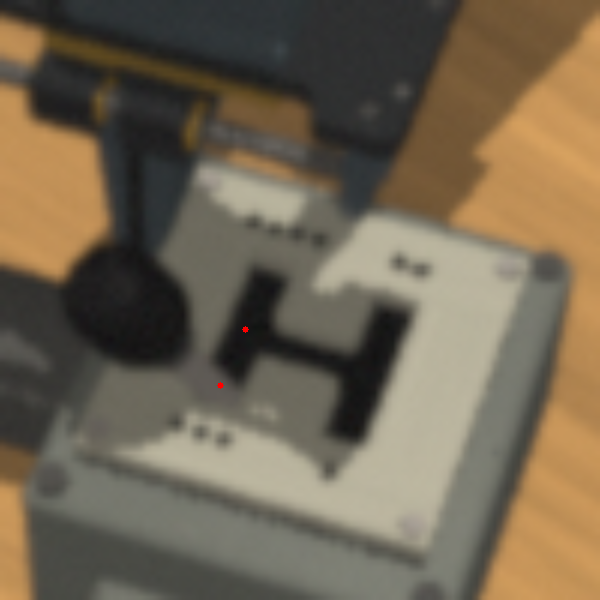

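The force rose to 7.6 N at the stop, and the rod (210,380) stands at the third slot's end mark (220,385). I withdraw straight back, rise and check.

```bash
python3 -m inch '[{"x":-1,"y":0,"z":0,"yaw":0,"gripper":-1},{"x":-2,"y":0,"z":0,"yaw":0,"gripper":-1},{"x":-2,"y":0,"z":-1,"yaw":0,"gripper":-1},{"x":-2,"y":0,"z":-3,"yaw":0,"gripper":-1},{"x":-3,"y":0,"z":-3,"yaw":0,"gripper":-1},{"x":-3,"y":0,"z":-2,"yaw":0,"gripper":-1},{"x":-2,"y":0,"z":0,"yaw":0,"gripper":-1},{"x":0,"y":0,"z":0,"yaw":0,"gripper":-1},{"x":0,"y":0,"z":0,"yaw":0,"gripper":-1},{"x":0,"y":0,"z":0,"yaw":0,"gripper":-1}]'
python3 go.py
python3 - <<'E'
from workcell import cams
from h import *
from go import L,C
a=[]
for n in("top","scene"):
    f=cams.grab_frame(n);np.savez(f"pics/{n}6.npz",**f);x,y=(290,205) if n=="top" else (345,220)
    im=cv2.resize(np.ascontiguousarray(f["pixels"][y-50:y+50,x-50:x+50,::-1]),(400,400))
    q=proj(f,L@[26,-24,111]+[*C,0]);cv2.circle(im,tuple(int(v) for v in (q-[x-50,y-50]+.5)*4),2,(0,0,255),-1);a.append(im)
cv2.imwrite("pics/c8.png",np.hstack(a))
E
```

```text
time_s: 18.9
ee_pos: [469.3, 1.4, 282.3]
ee_rot: [180.0, -0.1, 19.0]
force: [0.8, -0.3, 0.3]
gripper_width: 0.3
t 18.9 TCP local [-122.   -48.4  282.3] yaw [ 1.7999e+02 -1.1000e-01  1.9040e+01] F local [ 0.6 -0.6  0.3] w 0.3
```

View pics/c8.png

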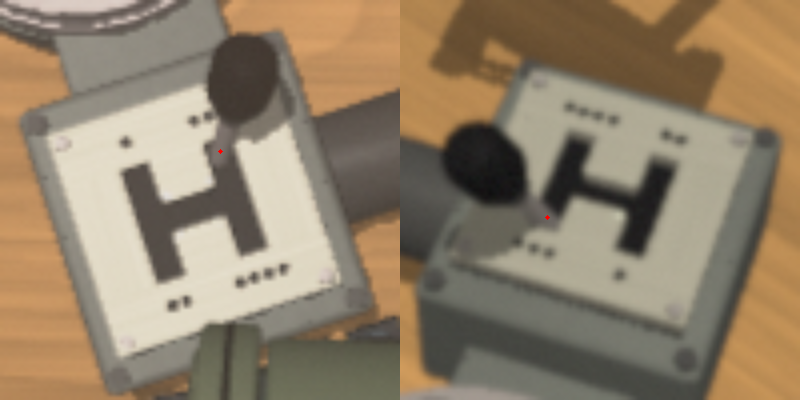

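Rod in the third slot at the end mark; knob at top px (300.6,174.6), scene px (316.1,210.6).

```bash
python3 - <<'E'
from h import *
from go import L,C
F={n:np.load(f"pics/{n}6.npz") for n in("top","scene")}
k=tri([ray(F["top"],(300.5,174.6)),ray(F["scene"],(316.1,210.6))]);l=L.T@(k-[*C,0]);print(l,np.arctan2(l[0],l[2]-27),np.arctan2(l[1],l[2]-27),np.linalg.norm(l-[0,0,27]))
a=np.load("pics/top0.npz")["pixels"];b=F["top"]["pixels"]
for n,(x,y) in dict(bottle=(208,198),plug=(218,236),ring=(255,272),block=(368,209),wrench=(353,140),screwdriver=(195,250),probe=(397,170)).items():
    print(n,np.abs(a[y-12:y+12,x-12:x+12].astype(int)-b[y-12:y+12,x-12:x+12]).mean().round(1))
E
```

```text
[ 50.92547514 -47.76976668 182.4247202 ] 0.3166301493650967 -0.29818607493289434 170.38837482386253
bottle 5.1
plug 5.0
ring 5.7
block 4.6
wrench 5.7
screwdriver 4.1
probe 3.2
```

```bash
python3 -c "
from workcell import env
print(env.job_done())"
```

```text
the job is handed in; nothing more can be done
None
```

The gearstick is in third and the job is handed in, at about 19 s on the robot's clock. I pushed it with the shut fingers only: back out of the left lane to neutral, across to the right, then forward. The last forward push stopped against a firm resistance of 7.6 N, well above the roughly 2 N it took to move, and I then withdrew straight back.

**One correction on the way:** my first push across stopped about 7 mm short of the right-hand lane. A check picture showed it, so I pushed again before going forward.

**Last checks, with the arm clear:**
- **Position:** the stick measures about 0.317 rad forward (fully home is 0.32) and 0.298 rad to the right, and its rod sits at the third slot's end mark in both camera views.
- **Bystanders:** the image patches around the gauges, tools and bottle differ from the first picture only at a low, even level, so nothing looks moved. I compared pixels and did not re-measure their positions.
- **Knob height:** the knob's distance from the pivot measured 170 to 172 mm in the first and last pictures, against the 175 mm given, so nothing suggests it was lifted.

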